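# Secure a pantry jar with the sliding retainer

## Task

Stand the terracotta jar upright and fully on the wooden bed of the jar rack, between the fixed dark end plate and the dark green retainer, then slide the retainer along the rack until the jar is held snugly, touching or all but touching both the end plate and the retainer. The jar is ceramic, so do not drop it, tip it over or ram it against the rack, and leave the funnel, lid, pasta tube and scoop where they are.

Things in the scene. Friction and masses are not known exactly. Their poses are not given: they have to be found in the camera images.
- rack: Fixed jar rack on the steel flap shelf: light wooden bed 110 (x) x 360 (y) x 12 mm thick. Origin at the centre of its underside, on the shelf. Its y axis runs along the bed towards the fixed dark steel end plate (100 mm wide, 10 mm thick, top 90 mm above the shelf), whose inner face lies at y = +168 mm; z is up. Bed top at z = 12 mm. The dark green retainer slides along y on the bed, on the -y side. The rack does not move; its place and yaw vary.
- retainer_face (a point): Point on the retainer's flat upright fence, on the face towards the end plate, on the rack's centre line, 50 mm above the shelf; axes as the rack's. The green fence is 90 mm wide (rack x), 8 mm thick, top 90 mm above the shelf; behind it (-y) a green shoe 116 mm wide, 88 mm long, top 27 mm above the shelf. The fence stands on the bed with no gap the jar could pass under.
- retainer_handle (a point): Black upright square handle post of the retainer, 20 x 20 mm, centred 45 mm behind (-y of) the fence face; sides parallel to the rack's x and y. It rises from the shoe to 145 mm above the shelf; this point is on its axis, 120 mm above the shelf, a good height to pinch it. Axes as the rack's.
- retainer (a joint): Slide of the retainer along the rack's +y, in m: the fence face lies at rack y = -60 mm + value. 0 is fully open, 0.22 its limit. It stays where it is left; about 2.5 N friction. With the jar held between fence and end plate it reads about 0.168.
- jar_center (a point): Centre (on the axis, 52 mm above its foot) of the loose terracotta ceramic jar with a fixed aluminium cap: body diameter 60 mm and straight to 78 mm height, then a shoulder and the cap of diameter 44 mm from 86 to 104 mm. About 0.35 kg. z is its axis; it starts upright on the shelf.
- jar: The same jar; origin at the centre of its foot.
- funnel: Loose black plastic funnel standing on its wide mouth: diameter 90 mm, height 100 mm; origin at the centre of its foot. Leave alone.
- lid: Loose round aluminium lid, diameter 90 mm, 10 mm thick with a small knob, 28 mm high in all; origin at the centre of its underside. Leave alone.
- tube: Loose clear acrylic pasta tube with a wooden cap, upright, diameter 81 mm, height 208 mm; origin at the centre of its foot. Leave alone.
- scoop: Loose birch wood scoop: open box bowl 75 x 50 x 35 mm, handle 90 mm long towards its -x; origin under the bowl's centre. Leave alone.
Not all that is in view belongs to the job. Of the things shaped like the jar, the terracotta one is meant.

How it is judged (in metres and radians):
At the end, for the whole second after the job is handed in: The jar stands upright (within 0.1 rad) and at rest on the rack's bed, its whole foot on the bed (axis within 25 mm of the centre line), with at most 5 mm between it and the end plate and at most 5 mm between it and the retainer's fence; the retainer is at rest (x of jar_center in the frame of rack between -0.025 and 0.025 m and y of jar_center in the frame of rack between 0.133 and 0.143 m and z of jar_center in the frame of rack between 0.058 and 0.07 m and angle between jar_center's own z axis and vertical below 0.1 rad and y of jar_center in the frame of retainer_face between 0.025 and 0.035 m and linear speed of jar below 0.02 m/s and velocity of joint retainer between -0.01 and 0.01 m/s); the robot touches nothing.
It fails at once if the funnel, lid, tube or scoop is disturbed (moved more than 30 mm) (distance of any of funnel, lid, tube, scoop from where it was at the start of the episode above 0.03 m).
It fails at once if the jar is dropped (moves faster than 0.6 m/s with no finger on it, as in a fall of about 2 cm) (linear speed of jar above 0.6 m/s and contact force between the fingers and jar below 0.2 N).
It fails at once if the jar is tipped over (angle between jar_center's own z axis and vertical above 0.7 rad).
It fails at once if the jar is rammed (the retainer meets it faster than 0.2 m/s, or contact forces between jar and rack, summed, pass 250 N) ((velocity of joint retainer above 0.2 m/s and y of jar_center in the frame of retainer_face between 0 and 0.034 m and x of jar_center in the frame of rack between -0.07 and 0.07 m) or contact force between jar and rack above 250 N).
It also fails if it takes over 56 s, if anything falls off the work surface, if the arm or the gripper's body presses on something with over 40 N, if the wrist force passes 120 N, or if a joint passes its speed limit or range.

## Robot

A 6-joint arm with a two-finger parallel gripper is mounted at the origin on the work surface. World frame = base frame: x ahead of the robot, y to its left, z up, the work surface at z = 0. Lengths are in mm, angles in rad, forces in N, time in s.
With the tool pointing down it reaches from about 350 to 725 mm from the base axis. Payload 6 kg.
Tool frame: the origin (TCP) lies between the finger pads; the fingertips stand 11 mm ahead of it and the grasp point (between the pads) lies 8 mm behind it (tip_extent is the distance from the TCP to the fingertips, in mm); y points along the fingers, z is the direction in which the jaws open and shut, and the axes are right-handed (so a half turn about y gives the same grasp; the last joint's range is limited). The gripper opens to 85 mm and grips with 20 to 120 N. Pads are 22 mm wide; open, the fingers measure 114 mm over their backs; the gripper's body (76 mm by 85 mm) begins 54 mm behind the grasp point. The pads swing forward as they close: fully open they stand 13 mm farther back than shut.
Start: joints at [-0.837, 0.04, 0.085, 0, -1.615, -0.334], TCP at [233.548, -552.658, 242.261] pointing down, gripper open.
Joint ranges: [-2.56, 2.56], [-1.29, 2.01], [-1.08, 1.49], [-3.29, 1.98], [-2.81, -0.18], [-2.99, 2.99]. Speed limits (rad/s): [2.57, 2.57, 3.01, 3.14, 3.14, 3.14].

## Interface

Orientations are given as a unit quaternion [w, x, y, z].
In Python, from cell import * gives the robot as it stands. Calls block until the motion is done:
- move_ptp(position, orientation): joint-space move of the TCP to a pose.
- move_linear(position, v=150, orientation=None): straight line of the TCP; orientation=None keeps the orientation; v is the mean speed in mm/s.
- move_joints(angles): joint-space move.
- gripper_to(opening, force=None): finger opening in mm; force is the grip in N (None keeps the last); returns when the fingers have stopped.
- dwell(seconds).
- inverse_kinematics(position, orientation): joint angles nearest the present ones, or None.
- observe(): the state.
- snapshot(name): name is "scene" or "top" or "wrist"; returns the picture (384x512x3 uint8, blue, green, red); there is no depth.
- camera_info(name): a dict with "fx", "fy", "cx", "cy" (pixels), "k1" (the pictures are not rectified: a ray, as slopes to the right and down, at radius r is drawn at 1 + k1 r^2 times it, then the intrinsics apply), "eye" and "rotation" of the camera in the world; the wrist camera has in their place "tool_from_camera" (4x4, takes a point from camera to tool coordinates, whose origin is the TCP and whose axes are the tool frame's). Camera axes: x right, y down, z forward; pixel columns grow to the right and rows downward; lengths in mm; the calibration is good to about 2 mm. A picture is of the moment at which its call begins: read the wrist's pose just before it. camera_info takes no time and is no camera call.
A pose or a line that the arm cannot do raises PlanningError and nothing moves.
- hand_in(): hands the job in, once; it reports no verdict.
Trained networks look in the newest picture that a camera, given by its name, has taken for a name from the list of things; names that differ only in an ending like _2 or _b are one class to them, and where a whole thing is asked for, a point or a joint stands for the part that bears it (a point fixed in the world has none). Each returns a list of dicts, best first, with "conf" (0 to 1); they miss things now and then, are a little off and sometimes report something else, mostly with a low value. They report only what shows in the picture. A call takes as long as a camera call. They do not tell look-alikes from the thing itself.
- trace(camera, label): "pixels" (384x512 bool, what is visible of it) and "bbox" ([left, top, width, height] in pixels, round what is visible of it).
The state is a dict: "t": time; "joint_pos": joint angles; "qvel": joint speeds; "joint_efforts": joint torques, N m; "ee_pos": TCP position; "tcp_rot": TCP orientation; "force": force on the tool from outside, world axes, zero at the start; "wrist_torque": the same for the moment, N m; "gripper_width": finger opening in mm.
Only numpy, scipy, OpenCV 4.12 (cv2) and the standard library are available. Lean on these libraries where they do the work, as an engineer would, in place of code of your own. Each camera call takes 0.05 s, during which the arm holds its last target.

## Working session

There is one attempt and no reset: what is moved stays moved. The work goes in short steps, each a Python script; the robot and the scene stay as the last script left them, time stands still between calls to the robot, and variables do not carry over. Pictures are saved under pics/ and viewed, and the job is handed in when it is done.

```bash
mkdir -p pics; ls; python3 - <<'E'
from cell import *
import cv2
for n in ["scene","top","wrist"]:
    im=snapshot(n); cv2.imwrite(f"pics/{n}0.png",im); print(n,camera_info(n))
o=observe(); print(o)
E
```

```text
pics
scene {'fx': 380.60976785761045, 'fy': 380.60976785761045, 'cx': 256.0691856332761, 'cy': 194.09340056901232, 'k1': -0.07020732731197865, 'eye': array([ 869.5311308 ,  458.76030529, 1088.34710629]), 'rotation': array([-0.0903067 ,  0.33917996,  0.90320861, -0.24701391])}
top {'fx': 477.1001927683104, 'fy': 477.1001927683104, 'cx': 252.7129800977948, 'cy': 201.32171253431335, 'k1': -0.040038736249680254, 'eye': array([2.79910529e+02, 8.19085247e-01, 1.51766453e+03]), 'rotation': array([ 0.05059535, -0.70077912,  0.70906843, -0.0597554 ])}
wrist {'fx': 273.6854842863883, 'fy': 273.6854842863883, 'cx': 258.1377592587991, 'cy': 191.28751050810962, 'k1': -0.05048263469461899, 'tool_from_camera': array([[-1.10288786e-03,  9.63731620e-01,  2.66871034e-01,
        -6.80586466e+01],
       [-7.19677841e-04, -2.66871892e-01,  9.63731744e-01,
        -1.31764997e+02],
       [ 9.99999133e-01,  8.70826874e-04,  9.87906062e-04,
         1.18368700e+00],
       [ 0.00000000e+00,  0.00000000e+00,  0.00000000e+00,
         1.00000000e+00]])}
{'t': 0.15, 'joint_pos': array([-8.37304739e-01,  4.06644305e-02,  8.40378046e-02, -3.31986915e-04,
       -1.61548850e+00, -3.33679121e-01]), 'qvel': array([ 2.94693356e-04, -2.97387362e-03,  4.48171751e-03,  2.86453515e-03,
       -4.04442678e-04, -2.38579579e-06]), 'joint_efforts': array([-2.21419737e-03, -3.68619168e+01,  3.47693145e+01,  6.93622023e+00,
       -4.35487455e-03, -2.78879725e-05]), 'ee_pos': array([ 233.50065269, -552.44299371,  241.51312598]), 'tcp_rot': array([ 0.6934848 , -0.69256261, -0.14028429,  0.14055667]), 'force': array([-0.26773339, -0.38397727, -0.27848476]), 'wrist_torque': array([ 0.02483883,  0.00536412, -0.00760577]), 'gripper_width': 85.50498809987248}
```

View pics/scene0.png

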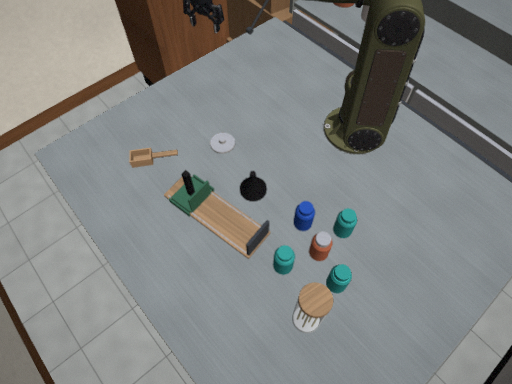

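View pics/top0.png

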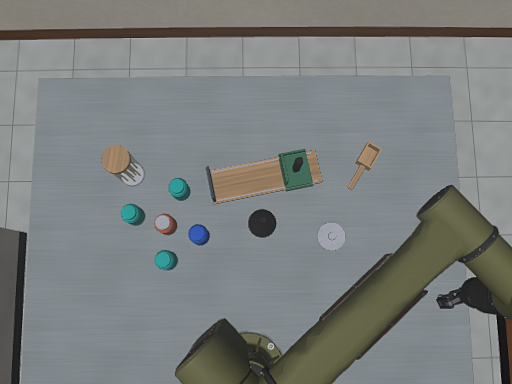

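View pics/wrist0.png

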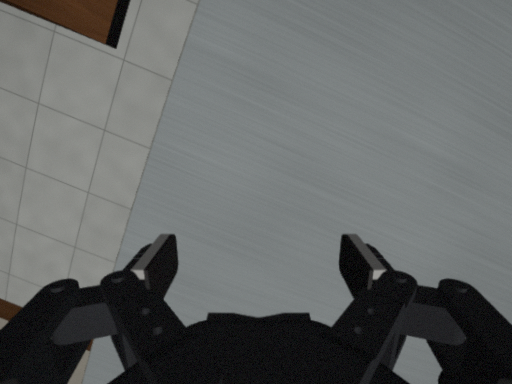

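The jars cluster in the top view: the terracotta jar is at (165,224), with blue at (199,234) and teal at (132,214), (178,188) and (165,260) around it. The rack has its end plate at (211,184) and the retainer at (296,170). Next I'll locate these from both cameras.

```bash
cat > h.py <<'E'
from cell import *
import cv2, numpy as np
from scipy.spatial.transform import Rotation as R
from scipy.optimize import least_squares
def rq(q): return R.from_quat([q[1],q[2],q[3],q[0]])
def qw(r): q=r.as_quat(); return [q[3],q[0],q[1],q[2]]
def campose(n,obs=None):
    c=camera_info(n)
    if n!="wrist": return c,np.array(c["eye"]),rq(c["rotation"]).as_matrix()
    T=c["tool_from_camera"]; Rt=rq(obs["tcp_rot"]).as_matrix()
    return c,obs["ee_pos"]+Rt@T[:3,3],Rt@T[:3,:3]
def proj(P,cam):
    c,e,M=cam; p=(np.atleast_2d(P)-e)@M; s=p[:,:2]/p[:,2:]
    s=s*(1+c["k1"]*(s**2).sum(1,keepdims=True))
    return s*[c["fx"],c["fy"]]+[c["cx"],c["cy"]]
def unproj(uv,z,cam):
    c,e,M=cam; d=(np.atleast_2d(uv)-[c["cx"],c["cy"]])/[c["fx"],c["fy"]]; s=d.copy()
    for _ in range(20): s=d/(1+c["k1"]*(s**2).sum(1,keepdims=True))
    r=np.c_[s,np.ones(len(s))]@M.T
    return e+r*((z-e[2])/r[:,2])[:,None]
E
python3 - <<'E'
from h import *
ims={}
for n in ["scene","top"]:
    cam=campose(n); im=snapshot(n)
    for l in ["jar","rack","retainer","retainer_handle","funnel","lid","tube","scoop"]:
        r=trace(n,l)
        for d in r[:6]:
            m=d["pixels"]; ys,xs=np.nonzero(m); 
            print(n,l,round(d["conf"],2),d["bbox"],[round(xs.mean(),1),round(ys.mean(),1)],im[m].mean(0).round(),unproj([xs.mean(),ys.mean()],50 if l=="jar" else 0,cam).round()[0])
            ims[f"{n}_{l}_{r.index(d) if 0 else len([k for k in ims if k.startswith(n+'_'+l+'_')])}"]=m
np.savez("masks.npz",**ims)
for n in ["scene","top"]: 
    b=cv2.imread(f"pics/{n}0.png"); 
    if n=="top": cv2.imwrite("pics/top_z1.png",cv2.resize(b[130:290,90:390],None,fx=2.6,fy=2.6,interpolation=cv2.INTER_CUBIC))
    else: cv2.imwrite("pics/scene_z1.png",cv2.resize(b[130:340,120:380],None,fx=2.8,fy=2.8,interpolation=cv2.INTER_CUBIC))
E
```

```text
scene jar 0.93 [275.9, 246.4, 16.4, 26.8] [np.float64(283.7), np.float64(259.0)] [123. 128.  45.] [554. 211.  50.]
scene jar 0.77 [308.1, 232.5, 23.6, 29.4] [np.float64(319.9), np.float64(245.8)] [ 99. 106. 134.] [446. 251.  50.]
scene jar 0.74 [296.4, 198.1, 17.3, 34.5] [np.float64(303.9), np.float64(216.1)] [131.  63.  33.] [412. 150.  50.]
scene jar 0.72 [332.7, 206.9, 25.9, 35.1] [np.float64(344.3), np.float64(223.1)] [109. 112.  43.] [337. 249.  50.]
scene rack 0.93 [162.9, 171.6, 107.3, 85.4] [np.float64(217.2), np.float64(214.1)] [ 92. 113. 121.] [595. -54.   0.]
scene retainer 0.79 [169.9, 172.6, 43.8, 45.5] [np.float64(191.1), np.float64(193.4)] [65. 81. 52.] [ 613. -172.    0.]
scene retainer 0.52 [164.3, 171.7, 105.2, 85.4] [np.float64(216.8), np.float64(214.0)] [ 92. 113. 121.] [596. -55.   0.]
scene retainer_handle 0.78 [170.5, 170.9, 42.0, 40.5] [np.float64(190.9), np.float64(193.6)] [64. 80. 49.] [ 614. -172.    0.]
scene funnel 0.57 [238.7, 173.6, 31.7, 27.7] [np.float64(253.0), np.float64(188.2)] [33. 32. 32.] [445. -51.   0.]
scene funnel 0.37 [308.5, 229.2, 21.9, 3
[... 1339 characters left out ...]
p retainer_handle 0.93 [283.1, 149.5, 29.6, 39.8] [np.float64(294.8), np.float64(169.6)] [79. 94. 63.] [ 622. -159.    0.]
top funnel 0.8 [249.2, 210.1, 25.7, 31.1] [np.float64(261.7), np.float64(223.4)] [47. 46. 46.] [447. -48.   0.]
top funnel 0.51 [349.0, 139.7, 33.9, 48.8] [np.float64(365.6), np.float64(160.6)] [ 95. 122. 149.] [ 650. -393.    0.]
top lid 0.71 [313.8, 224.4, 30.0, 26.6] [np.float64(330.6), np.float64(236.3)] [169. 160. 156.] [ 403. -268.    0.]
top tube 0.8 [103.4, 145.5, 39.6, 40.9] [np.float64(122.6), np.float64(165.2)] [112. 128. 142.] [642. 402.   0.]
top scoop 0.64 [346.8, 139.5, 36.2, 51.8] [np.float64(364.9), np.float64(161.7)] [ 97. 122. 146.] [ 646. -390.    0.]
```

View pics/top_z1.png

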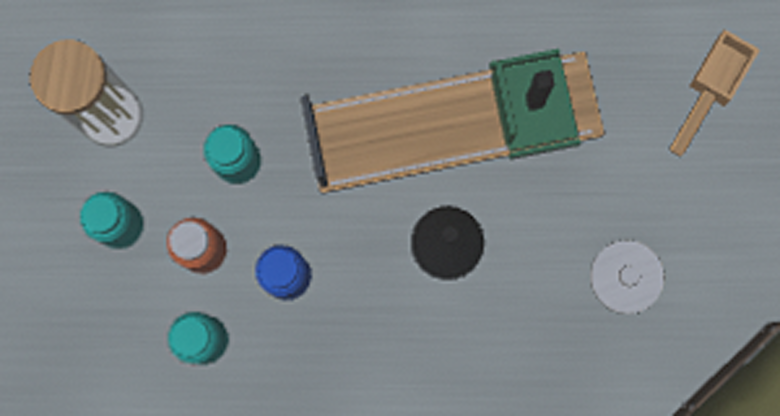

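View pics/scene_z1.png

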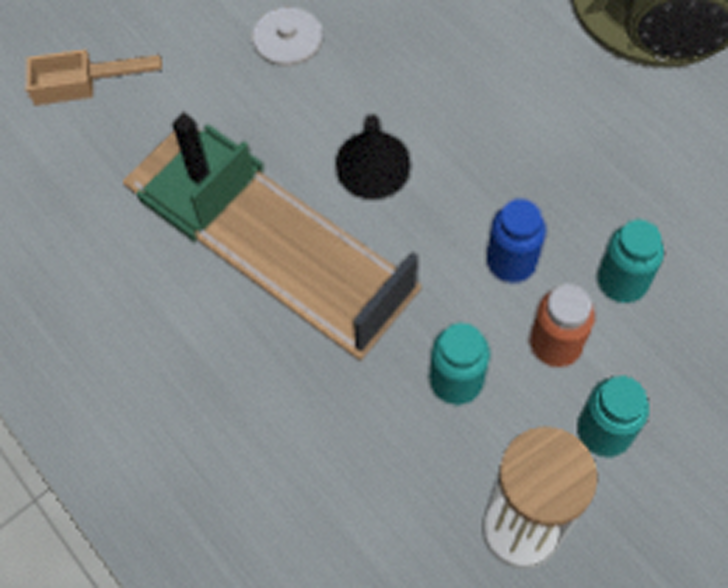

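```bash
cat > fit.py <<'E'
from h import *
from scipy.optimize import minimize
def box(x0,x1,y0,y1,z0,z1): return np.array([[x,y,z] for x in(x0,x1) for y in(y0,y1) for z in(z0,z1)],float)
def parts(s):
    f=-60+s
    return [box(-55,55,-180,180,0,12),box(-50,50,168,178,0,90)],[box(-58,58,f-96,f-8,8,27),box(-45,45,f-8,f,12,90),box(-10,10,f-55,f-35,27,145)]
def W(P,p): return P@R.from_euler('z',p[2]).as_matrix().T+[p[0],p[1],0]
S=8
def rast(bs,p,cam,sh=(384,512),off=(0,0)):
    m=np.zeros((sh[0],sh[1]),np.float32); big=np.zeros((sh[0]*4,sh[1]*4),np.uint8)
    for b in bs:
        q=(proj(W(b,p),cam)+0.5)*4-0.5
        cv2.fillConvexPoly(big,cv2.convexHull(np.round(q*16).astype(np.int32)),255,shift=4)
    return cv2.resize(big,(sh[1],sh[0]),interpolation=cv2.INTER_AREA)/255.
E
python3 - <<'E'
from fit import *
M=np.load("masks.npz"); cams={n:campose(n) for n in("scene","top")}
def cost(v,names=("scene","top")):
    p=(v[0],v[1],v[2]/1000); A,B=parts(v[3]); c=0
    for n in names:
        c+=np.abs(rast(A+B,p,cams[n])-M[n+"_rack_0"]).sum()
        c+=np.abs(rast(B,p,cams[n])-M[n+"_retainer_0"]).sum()
    return c
for names in (("scene","top"),("scene",),("top",)):
    best=None
    for yaw in (130,200):
        r=minimize(cost,[595,-55,yaw,10],args=(names,),method="Nelder-Mead",options=dict(initial_simplex=np.array([[595,-55,yaw,10],[610,-55,yaw,10],[595,-40,yaw,10],[595,-55,yaw+60,10],[595,-55,yaw,30]]),maxiter=300))
        if best is None or r.fun<best.fun: best=r
    print(names,best.x.round(1),best.fun)
    if len(names)==2: v=best.x; np.save("rack.npy",v)
for n in cams:
    im=cv2.imread(f"pics/{n}0.png"); Z=4
    r=(140,215,190,340) if n=="top" else (165,265,155,285)
    im=cv2.resize(im[r[0]:r[1],r[2]:r[3]],None,fx=Z,fy=Z,interpolation=cv2.INTER_CUBIC)
    A,B=parts(v[3])
    for b in A+B:
        q=(proj(W(b,(v[0],v[1],v[2]/1000)),cams[n])-[r[2],r[0]]+.5)*Z
        for i in range(8):
            for j in (1,2,4):
                if not i&j: cv2.line(im,tuple(q[i].astype(int)),tuple(q[i|j].astype(int)),(0,255,255),1)
    cv2.imwrite(f"pics/ov_{n}.png",im)
E
```

```text
('scene', 'top') [599.5 -57.  193.3   6.1] 549.3450980392157
('scene',) [600.  -57.3 199.    5.5] 244.9764705882353
('top',) [598.8 -57.2 186.    7.8] 292.25882352941176
```

View pics/ov_top.png

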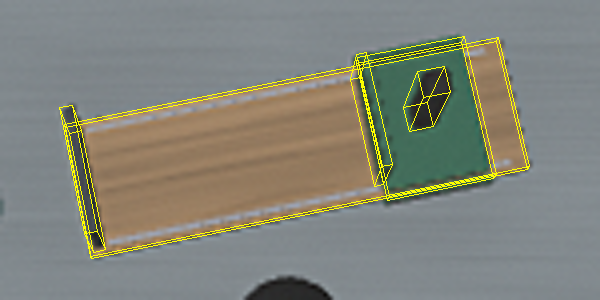

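View pics/ov_scene.png

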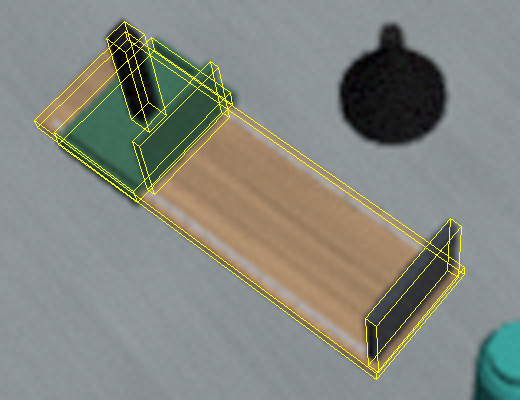

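```bash
cat >> h.py <<'E'
def ori(th):
    c,s=np.cos(th),np.sin(th)
    return qw(R.from_matrix(np.array([[s,0,c],[-c,0,s],[0,-1,0]])))
E
python3 - <<'E'
from h import *
for p,ths in (([444,252,240],(.52,.52+np.pi,.52-np.pi)),([573,75,250],(.19,.19+np.pi))):
    for th in ths:
        print(p,th,inverse_kinematics(p,ori(th)))
move_ptp([400,225,270],ori(.52) if 0 else min((ori(.52),ori(.52+np.pi)),key=lambda q:abs(inverse_kinematics([400,225,270],q)[5])))
o=observe(); print(o["t"],o["ee_pos"],o["tcp_rot"])
im=snapshot("wrist"); cv2.imwrite("pics/w1.png",im)
np.savez("w1.npz",**o)
for d in trace("wrist","jar"):
    m=d["pixels"]; ys,xs=np.nonzero(m); print(d["conf"],d["bbox"],im[m].mean(0).round(),unproj([xs.mean(),ys.mean()],50,campose("wrist",o)).round())
E
```

```text
[444, 252, 240] 0.52 [ 0.91132449 -0.1998455  -0.14548593  0.         -1.62515589  2.75026817]
[444, 252, 240] 3.661592653589793 [ 0.91132449 -0.1998455  -0.14548593  0.         -1.62515589 -0.39132449]
[444, 252, 240] -2.621592653589793 [ 0.91132449 -0.1998455  -0.14548593  0.         -1.62515589 -0.39132449]
[573, 75, 250] 0.19 [ 0.47710062 -0.01753916  0.04063929  0.         -1.62897478  2.85449203]
[573, 75, 250] 3.331592653589793 [ 0.47710062 -0.01753916  0.04063929  0.         -1.62897478 -0.28710062]
3.85 [400.28513053 224.58097112 269.98069926] [ 0.35495167 -0.35501922 -0.61149228  0.61159452]
0.92 [193.5, 142.6, 52.9, 52.1] [109. 116. 135.] [[444. 253.  50.]]
0.92 [254.8, 85.7, 57.6, 52.1] [151.  79.  39.] [[409. 146.  50.]]
0.91 [117.7, 69.3, 72.2, 53.2] [111. 116.  37.] [[557. 211.  50.]]
0.7 [133.1, 195.4, 61.4, 51.4] [94. 99. 34.] [[478. 351.  50.]]
0.64 [270.8, 178.6, 45.3, 63.3] [109. 114.  37.] [[331. 250.  50.]]
```

View pics/w1.png

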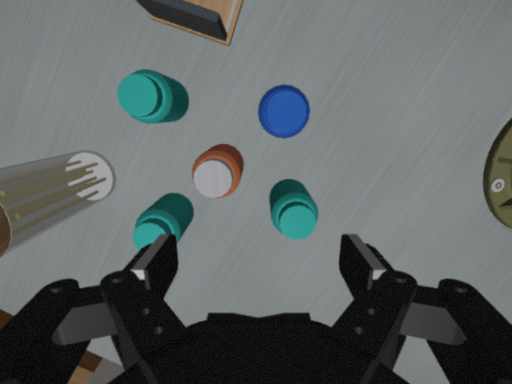

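The wrist view shows the terracotta jar, with its aluminium cap centred at about (212,180). The neighbours sit diagonally, so the horizontal jaw axis is free on both sides. I'll refine the position from the cap and the silhouette.

```bash
python3 - <<'E'
from fit import *
o=dict(np.load("w1.npz")); im=cv2.imread("pics/w1.png"); cam=campose("wrist",o)
hsv=cv2.cvtColor(im,cv2.COLOR_BGR2HSV)
sub=np.zeros((384,512),bool); sub[135:205,185:250]=1
red=((hsv[...,0]<15)&(hsv[...,1]>110)&sub); 
cap=((hsv[...,2]>150)&(hsv[...,1]<60)&sub)
ys,xs=np.nonzero(cap); print(cap.sum(),xs.mean(),ys.mean(),unproj([xs.mean(),ys.mean()],104,cam))
m=(red|cap).astype(np.uint8); m=cv2.morphologyEx(m,cv2.MORPH_CLOSE,np.ones((3,3)))
a=np.linspace(0,2*np.pi,60)
def sil(x,y):
    P=np.concatenate([np.c_[x+r*np.cos(a),y+r*np.sin(a),np.full(60,z)] for r,z in((30,0),(30,78),(22,86),(22,104))])
    q=(proj(P,cam)+.5)*4-.5; big=np.zeros((384*4,512*4),np.uint8)
    cv2.fillConvexPoly(big,cv2.convexHull(np.round(q*16).astype(np.int32)),255,shift=4)
    return cv2.resize(big,(512,384),interpolation=cv2.INTER_AREA)/255.
r=minimize(lambda v:np.abs(sil(*v)-m).sum(),[444,252],method="Nelder-Mead",options=dict(initial_simplex=[[444,252],[450,252],[444,258]]))
print(r.x,r.fun,m.sum())
E
```

```text
1075 212.0567441860465 179.03255813953487 [[443.43127591 251.83840368 104.        ]]
[442.82479925 251.49158031] 282.72941176470584 1970
```

```bash
python3 - <<'E'
from h import *
q=ori(.52+np.pi)
move_ptp([443.3,251.8,170],q)
move_linear([443.3,251.8,48],v=120)
o=observe(); print(o["t"],o["ee_pos"],o["force"])
gripper_to(50,force=40)
o=observe(); print(o["t"],o["gripper_width"],o["ee_pos"],o["force"])
move_linear([443.3,251.8,60],v=60)
o=observe(); print(o["t"],o["gripper_width"],o["ee_pos"],o["force"])
move_linear([443.3,251.8,185],v=150)
o=observe(); print(o["t"],o["gripper_width"],o["ee_pos"],o["force"])
im=snapshot("scene"); cv2.imwrite("pics/s2.png",cv2.resize(im[130:340,120:380],None,fx=2.8,fy=2.8))
cv2.imwrite("pics/w2.png",snapshot("wrist"))
E
```

```text
5.6417 [443.76302059 252.19242803  49.01569521] [1.00777933 0.30538265 0.04143245]
6.0 58.78820869306883 [443.86763443 252.25954645  48.96509521] [0.52970652 0.1486237  2.94713287]
6.35 58.972211250046385 [443.06558013 251.72338889  59.78120629] [ 0.40071048 -0.49363628 -3.74727391]
7.3333 59.28531192132488 [442.77197982 251.53676594 183.49143611] [-0.31741535 -0.06442833 -3.46590135]
```

View pics/s2.png

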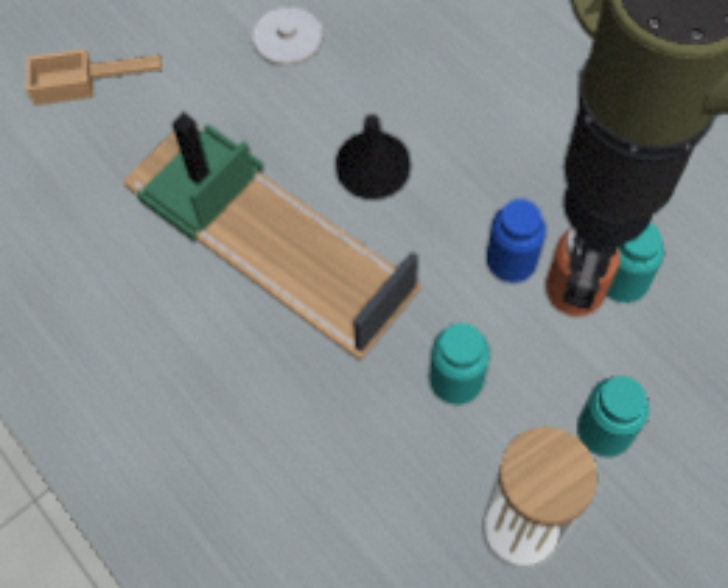

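View pics/w2.png

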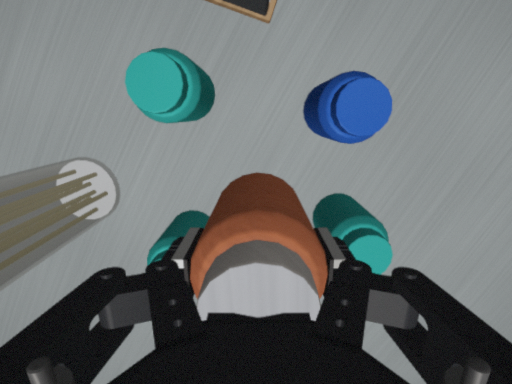

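The jar is held: force change about 3.5 N, width 59 mm. I'll take a wrist look at the rack on the way over.

```bash
python3 - <<'E'
from h import *
q=ori(.18+np.pi)
move_ptp([550,190,300],q)
dwell(0.2)
o=observe(); print(o["t"],o["ee_pos"],o["gripper_width"],o["force"]); np.savez("w3.npz",**o)
im=snapshot("wrist"); cv2.imwrite("pics/w3.png",im)
ms={}
for l in("rack","retainer"):
    for d in trace("wrist",l): print(l,d["conf"],d["bbox"]); ms.setdefault(l,d["pixels"])
np.savez("m3.npz",**ms)
E
```

```text
8.3417 [549.27871675 190.48655864 299.0710449 ] 59.03404173240276 [ 0.2278269   0.82353521 -2.94224748]
rack 0.95 [214.1, 0.0, 80.8, 112.2]
```

View pics/w3.png

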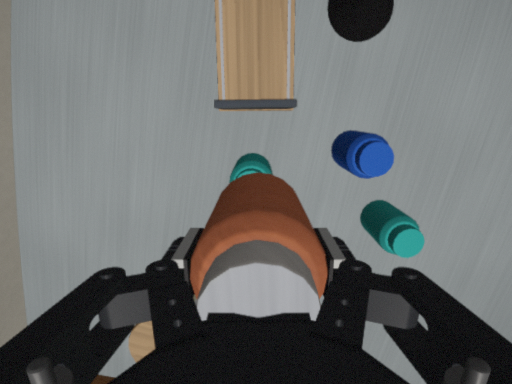

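```bash
python3 - <<'E'
from fit import *
o=dict(np.load("w3.npz")); im=cv2.imread("pics/w3.png"); cam=campose("wrist",o)
m=np.load("m3.npz")["rack"].astype(float); 
M=np.load("masks.npz"); cams={n:campose(n) for n in("scene","top")}
v0=np.load("rack.npy")
def c1(v,al=0):
    p=(v[0],v[1],v[2]/1000); A,B=parts(v[3])
    c=np.abs(rast(A,p,cam)-m)[:125,:].sum()
    if al:
        for n in cams: c+=al*(np.abs(rast(A+B,p,cams[n])-M[n+"_rack_0"]).sum()+np.abs(rast(B,p,cams[n])-M[n+"_retainer_0"]).sum())
    return c
ini=lambda b:np.array([b]+[np.array(b)+d for d in np.diag([8,8,30,8])])
for al in(0,1):
    r=minimize(c1,[599,-57,185,6],args=(al,),method="Nelder-Mead",options=dict(initial_simplex=ini([599.,-57,180,6]),maxiter=300)); print(r.x.round(1),r.fun)
    if al==0: v=r.x
np.save("rackw.npy",v)
Z=6; r0=(0,130,190,320); z=cv2.resize(im[:130,190:320],None,fx=4.5,fy=4.5,interpolation=cv2.INTER_CUBIC)
for vv,col in((v,(0,255,255)),):
  for b in parts(6)[0]:
    q=(proj(W(b,(vv[0],vv[1],vv[2]/1000)),cam)-[190,0]+.5)*4.5
    for i in range(8):
        for j in(1,2,4):
            if not i&j: cv2.line(z,tuple(q[i].astype(int)),tuple(q[i|j].astype(int)),col,1)
cv2.imwrite("pics/ov3.png",z)
def rk(v,x,y): return W(np.array([[x,y,0.]]),(v[0],v[1],v[2]/1000))[0]
print(rk(v,0,168),rk(v0,0,168))
E
```

```text
[598.9 -58.9 184.6  10.8] 126.6313725490196
[599.5 -58.6 191.5   7.4] 718.7137254901961
[568.04418386 106.20307748   0.        ] [567.24246213 107.90882064   0.        ]
```

View pics/ov3.png

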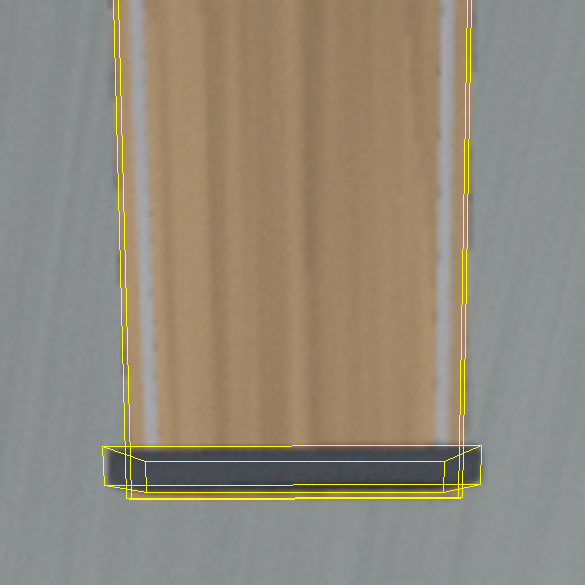

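```bash
python3 - <<'E'
from fit import *
v=np.load("rackw.npy"); yaw=v[2]/1000
P=W(np.array([[0,130,0.]]),(v[0],v[1],yaw))[0]; print(P)
q=ori(yaw+np.pi)
move_ptp([P[0],P[1],190],q)
move_linear([P[0],P[1],80],v=130)
dwell(.15)
o=observe(); print(o["t"],o["ee_pos"],o["force"]); f0=o["force"][2]
move_linear([P[0],P[1],65],v=50)
z=65
while z>57:
    z-=1.0; move_linear([P[0],P[1],z],v=20); o=observe(); print(z,o["ee_pos"].round(1),o["force"].round(1))
    if o["force"][2]-f0>4: break
E
```

```text
[575.01883335  68.84863645   0.        ]
10.3417 [575.58422695  69.04534247  81.16071437] [-0.78435782 -0.37694201 -3.43083509]
64.0 [575.1  68.9  64.2] [ 0.3  0.2 -3.5]
63.0 [575.   68.8  63. ] [-0.4 -0.1 -3.6]
62.0 [574.9  68.8  61.9] [-0.9  0.  -3.5]
61.0 [575.1  68.8  61.1] [ 0.3  0.3 -4.2]
60.0 [575.1  68.8  61. ] [-3.5 -0.6  4. ]
```

Contact came at z≈61, where it was expected. Next I'll release, retreat, and look.

```bash
python3 - <<'E'
from fit import *
v=np.load("rackw.npy"); yaw=v[2]/1000
P=W(np.array([[0,130,0.]]),(v[0],v[1],yaw))[0]
gripper_to(84)
o=observe(); print(o["t"],o["ee_pos"],o["force"],o["gripper_width"])
move_linear([P[0],P[1],62],v=40)
move_linear([P[0],P[1],200],v=150)
# go view retainer & jar
Q=W(np.array([[0,100,0.]]),(v[0],v[1],yaw))[0]
move_ptp([Q[0],Q[1],290],ori(yaw+np.pi))
dwell(.15); o=observe(); np.savez("w4.npz",**o); print(o["t"],o["ee_pos"],o["force"])
im=snapshot("wrist"); cv2.imwrite("pics/w4.png",im)
im=snapshot("scene"); cv2.imwrite("pics/s4.png",cv2.resize(im[130:340,120:380],None,fx=2.8,fy=2.8))
E
```

```text
12.4167 [575.19461292  68.83532277  59.97673377] [-0.8655725  -1.09126363 -1.06119485] 83.72397843972152
14.35 [580.07115163  39.55446902 287.94359747] [ 0.15197335 -0.78999037 -1.18717868]
```

View pics/w4.png

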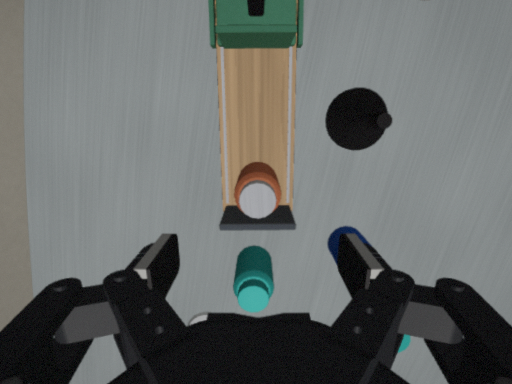

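View pics/s4.png

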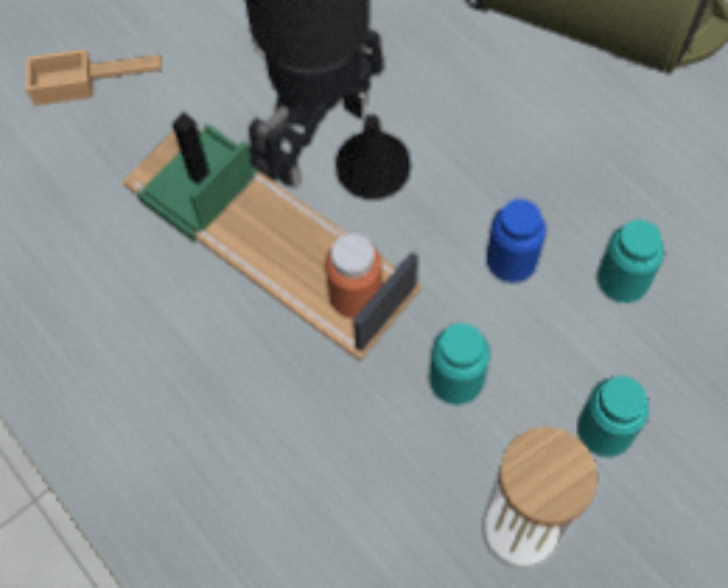

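```bash
python3 - <<'E'
from fit import *
v=np.load("rackw.npy"); yaw=v[2]/1000; rp=(v[0],v[1],yaw)
o=dict(np.load("w4.npz")); cam=campose("wrist",o); im=cv2.imread("pics/w4.png")
hsv=cv2.cvtColor(im,cv2.COLOR_BGR2HSV); sub=np.zeros((384,512),bool); sub[175:222,232:284]=1
cap=(hsv[...,2]>150)&(hsv[...,1]<40)&sub; ys,xs=np.nonzero(cap); c=unproj([xs.mean(),ys.mean()],116,cam)[0]
Ri=R.from_euler('z',-yaw).as_matrix()
print("jar in rack",cap.sum(),Ri@(c-[v[0],v[1],0]))
g=unproj([[257,46.5]],12,cam)[0]; print("fence foot",Ri@(g-[v[0],v[1],0]))
H=lambda s,z:list(W(np.array([[0,-105.+s,z]]),rp)[0])
q=ori(yaw+np.pi)
move_ptp(H(8,215),q)
gripper_to(60)
dwell(.1); o=observe(); np.savez("w5.npz",**o); print(o["t"],o["ee_pos"]); cv2.imwrite("pics/w5.png",snapshot("wrist"))
E
```

```text
jar in rack 968 [ -0.97917627 129.14390966 116.        ]
fence foot [ -0.67446009 -58.02245423  12.        ]
15.7667 [ 616.78647202 -153.86362475  215.21776191]
```

View pics/w5.png

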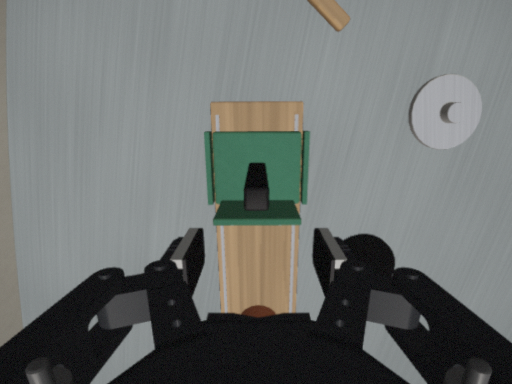

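The handle's top face is at about (257,198) in the wrist view. I'll use it to get the slide value.

```bash
python3 - <<'E'
from fit import *
v=np.load("rackw.npy"); yaw=v[2]/1000
Ri=R.from_euler('z',-yaw).as_matrix()
o=dict(np.load("w5.npz")); cam=campose("wrist",o)
for uv,z in(([257,187.5],145),([257,209],145),([257,201],90),([257,223],90),([257,131],27)):
    print(uv,Ri@(unproj(uv,z,cam)[0]-[v[0],v[1],0]))
im=cv2.imread("pics/w5.png"); cv2.imwrite("pics/w5z.png",cv2.resize(im[90:240,190:330],None,fx=4,fy=4,interpolation=cv2.INTER_CUBIC))
E
```

```text
[257, 187.5] [   0.32376502 -110.06239484  145.        ]
[257, 209] [  0.31306468 -92.70995145 145.        ]
[257, 201] [  0.45468414 -81.79300115  90.        ]
[257, 223] [  0.44080706 -58.53212972  90.        ]
[257, 131] [   0.66820332 -145.88902856   27.        ]
```

View pics/w5z.png

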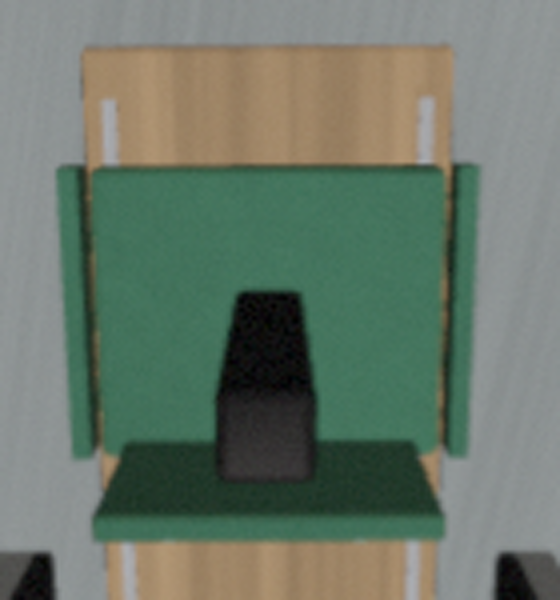

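```bash
python3 - <<'E'
from fit import *
v=np.load("rackw.npy"); yaw=v[2]/1000; rp=(v[0],v[1],yaw)
H=lambda s,z=112.:list(W(np.array([[0.3,-105.+s,z]]),rp)[0])
yd=np.array([-np.sin(yaw),np.cos(yaw),0])
def st(l):
    o=observe(); y=(o["ee_pos"]-[v[0],v[1],0])@yd+105
    print(l,round(o["t"],2),"s",round(y,1),"z",o["ee_pos"][2].round(1),"Fy",(o["force"]@yd).round(2),o["force"].round(1),round(o["gripper_width"],1)); return o,y
move_linear(H(3,205),v=80)
move_linear(H(3),v=100); st("down")
gripper_to(10,force=30); st("pinch")
move_linear(H(60),v=70); st("60")
move_linear(H(140),v=80); st("140")
dwell(.1); o,_=st("140"); 
cv2.imwrite("pics/s6.png",cv2.resize(snapshot("scene")[130:340,120:380],None,fx=2.8,fy=2.8))
E
```

```text
down 17.19 s 2.8 z 113.0 Fy -0.22 [ 0.  -0.2  0.5] 59.9
pinch 17.62 s 3.0 z 112.8 Fy -0.81 [7.  0.5 0.3] 19.5
60 18.59 s 60.5 z 112.7 Fy 1.68 [5.1 2.7 1. ] 19.4
140 19.74 s 140.5 z 112.7 Fy 1.0 [5.  2.  3.1] 19.6
140 19.84 s 140.4 z 112.7 Fy 1.57 [4.4 2.4 2.4] 19.7
```

View pics/s6.png

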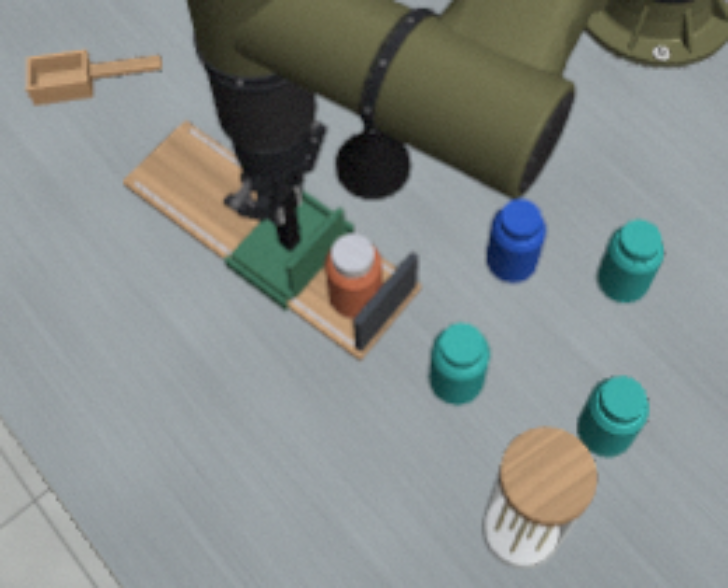

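The retainer follows and the jar is still upright. Now a slow, force-guarded push.

```bash
python3 - <<'E'
from fit import *
v=np.load("rackw.npy"); yaw=v[2]/1000; rp=(v[0],v[1],yaw)
H=lambda s,z=112.:list(W(np.array([[0.3,-105.+s,z]]),rp)[0])
yd=np.array([-np.sin(yaw),np.cos(yaw),0])
s=140
while s<177:
    s+=1.0 if s>=152 else 3.0
    move_linear(H(s),v=20); o=observe(); y=(o["ee_pos"]-[v[0],v[1],0])@yd+105; F=o["force"]@yd
    print(s,round(y,1),F.round(1),end="; ")
    if F<-14: break
dwell(.2); o=observe(); print(o["t"],o["force"],o["force"]@yd,o["ee_pos"])
cv2.imwrite("pics/s7.png",cv2.resize(snapshot("scene")[130:340,120:380],None,fx=2.8,fy=2.8))
E
```

```text
143.0 143.0 -0.6; 146.0 145.8 0.2; 149.0 148.8 -1.1; 152.0 151.8 -1.1; 153.0 152.6 -1.7; 154.0 153.6 -1.4; 155.0 154.6 -2.0; 156.0 155.6 -2.2; 157.0 156.6 -2.3; 158.0 157.6 -1.8; 159.0 158.3 -2.9; 160.0 159.0 -5.2; 161.0 159.9 -4.4; 162.0 160.9 -5.4; 163.0 161.9 -5.0; 164.0 162.9 -4.4; 165.0 163.9 -5.1; 166.0 164.9 -4.7; 167.0 165.9 -4.8; 168.0 166.7 -5.9; 169.0 166.8 -10.0; 170.0 166.8 -13.3; 171.0 166.9 -17.8; 26.0417 [ 11.45772666 -15.17843764  -2.32761379] -17.02357055368771 [588.35580188   2.09881982 112.76214674]
```

View pics/s7.png

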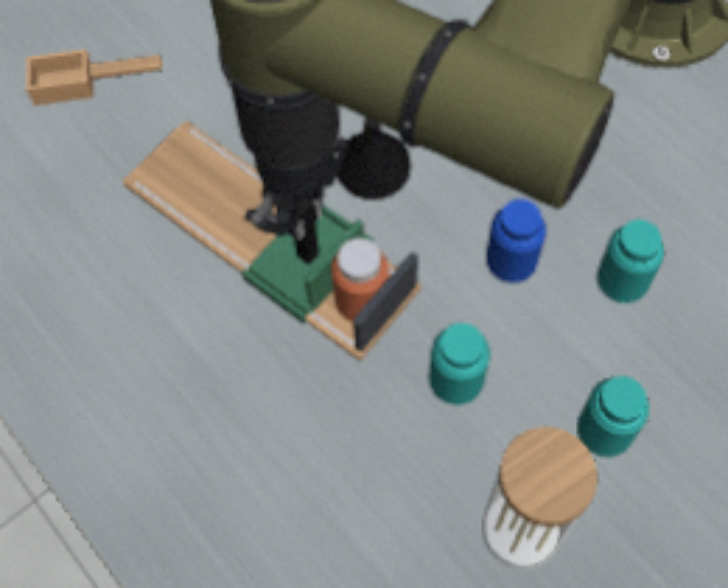

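The force steps up when the fence reaches the jar (s≈159) and again when the jar meets the plate (s≈166.8). I'll relax the push, release, and verify.

```bash
python3 - <<'E'
from fit import *
v=np.load("rackw.npy"); yaw=v[2]/1000; rp=(v[0],v[1],yaw)
H=lambda s,z=112.:list(W(np.array([[0.3,-105.+s,z]]),rp)[0])
move_linear(H(168.),v=15); o=observe(); print(o["force"],o["ee_pos"])
gripper_to(60); o=observe(); print(o["t"],o["force"],o["gripper_width"])
move_linear(H(167.5,215.),v=120)
# view from beyond the plate
V=W(np.array([[0,250,300.]]),rp)[0]
move_ptp(list(V),ori(yaw+np.pi)); dwell(.2)
o=observe(); np.savez("w8.npz",**o); print(o["t"],o["ee_pos"],o["force"])
im=snapshot("wrist"); cv2.imwrite("pics/w8.png",im); cv2.imwrite("pics/w8z.png",cv2.resize(im[0:180,180:360],None,fx=3.3,fy=3.3,interpolation=cv2.INTER_CUBIC))
im=snapshot("scene"); cv2.imwrite("pics/s8.png",cv2.resize(im[170:290,160:320],None,fx=4.8,fy=4.8,interpolation=cv2.INTER_CUBIC))
E
```

```text
[ 7.04789855 -3.0696161   1.26872084] [588.42006106   1.83303867 112.7181768 ]
26.9083 [0.07202299 0.20569256 0.53853833] 60.17026099653687
28.95 [553.22056297 185.57301443 299.20431741] [-0.04667598 -0.14918293 -0.71221019]
```

View pics/w8z.png

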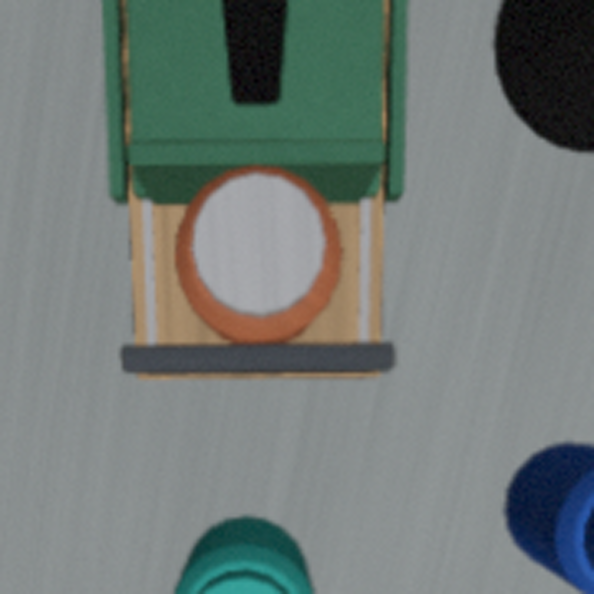

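View pics/s8.png

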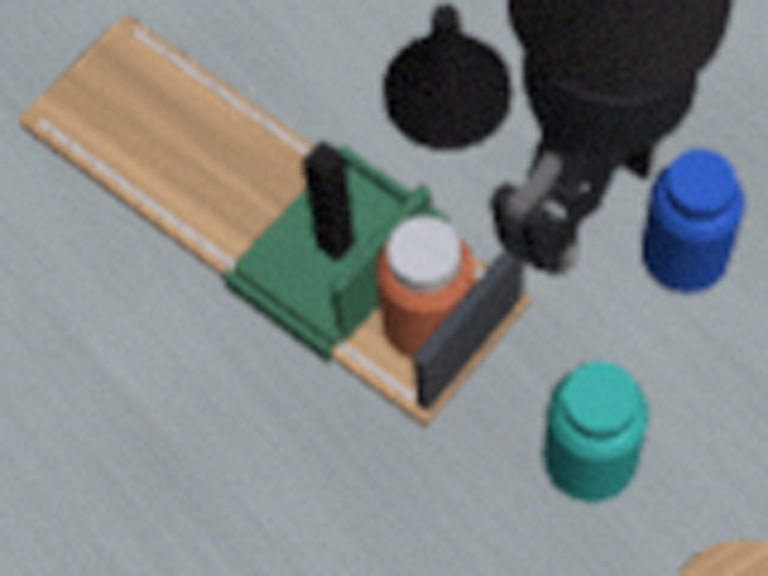

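The jar stands upright and centred between the end plate and the fence, with no gap to either. It is still snug after release, and the gripper is clear.

```bash
python3 - <<'E'
from cell import *
print(hand_in()); print(observe()["t"])
E
```

```text
the job is handed in; nothing more can be done
None
the job is handed in; nothing more can be done
```

The terracotta jar is standing upright on the rack bed, held between the end plate and the retainer. I handed the job in at about 29 s of the 56 s allowed; no verdict is reported.

- **Placing:** I lifted the jar from among the look-alikes and set it on the bed about 8 mm short of the end plate. I then pinched the retainer handle and slid it in slowly, watching the force.
- **Snug fit:** The force rose when the fence met the jar (slide about 159 mm). It rose again when the jar met the end plate (about 167 mm; 168 was expected, within calibration error). The push peaked at about 18 N, and I eased it off before letting go.
- **Last checks:** The final wrist and scene pictures show the jar upright, with no visible gap to the fence or the plate. I measured it about 1 mm off the centre line when I set it down and did not measure that again after the push. The gripper was clear and the force was near zero.
- **Other items:** I did not re-measure the funnel, lid, tube or scoop at the end. The arm never went close to them, and those visible in the last pictures looked unmoved.
- **Disagreement:** The two fixed cameras put the end plate about 2 mm away from where the wrist camera did. I used the wrist camera, and the contact positions fit it.

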